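# Deburr the cable hole of the desk panel

## Robot

A 7-joint arm with a two-finger parallel gripper is mounted at the origin on the work surface. World frame = base frame: x ahead of the robot, y to its left, z up, the work surface at z = 0. Lengths are in m, angles in rad, forces in N, time in s.
With the tool pointing down it reaches from about 0.35 to 0.9 m from the base axis. Payload 8.1 kg.
Tool frame: the origin (TCP) lies midway between the tips of the shut fingers; the grasp point (between the pads) lies 19 mm behind it; z points along the fingers, x is the direction in which the jaws open and shut, and the axes are right-handed (so a half turn about z gives the same grasp; the last joint's range is limited). The gripper opens to 92 mm and grips with 3 to 60 N. Pads are 19 mm wide; open, the fingers measure 130 mm over their backs; the gripper's body (75 mm by 190 mm) begins 47 mm behind the grasp point.
Start: joints at [1.238, 0.434, 0.025, 1.573, -0.012, 1.134, -0.075], TCP at [0.142, -0.609, 0.227] pointing down, gripper open.
Joint ranges: [-2.62, 2.62], [-0.44, 2.09], [-1.27, 1.32], [0.08, 2.57], [-1.32, 4.46], [0.12, 2], [-2.74, 2.74]. Speed limits (rad/s): [2.22, 2.22, 3.01, 3.01, 3.14, 3.14, 3.14].

## Interface

Orientations are given as a rotation vector (axis times angle).
In Python, from cell import arm gives the robot as it stands. The module is installed in compiled form; this text tells all that it offers.
- The arm moves only by the tool play_rows, never from a script. Its argument "motion" is a list of rows, each a list of 7 numbers: the gripper's target within -1 to 1 (fully open at 1, half-way at 0, shut at -1), then the shift along the tool's x, y, z in mm, then the turn, a rotation vector about the tool's x, y, z in rad. In form: [[claw, tx, ty, tz, ax, ay, az], ...]. A call has 1 to 10 rows; each row is the pose to reach, as a shift and turn from the pose measured when the call began, along the tool's axes at that moment; what a row does not reach only later rows make up. A row lasts 1/10 s, in which the tool goes at most 50 mm and 8.59 degrees, less where a joint would pass 70% of its speed; a pose out of reach is approached as far as the arm can. A call with a gripper value outside its range is refused whole. The fingers move at their own pace and stop on an object; "force" is the grip in N (left out, the last holds). Time passes only in rows, so rows that repeat a pose let the fingers close. It gives the time, the measured TCP pose, the force and the opening at its end, in the units of the state.
- arm.observe(): the state, without advancing time (a new reading comes with each control period).
- arm.get_image(name): name is "side" or "top" or "wrist"; returns a dict with "img" (420x560x3 uint8, blue, green, red), "depth" (420x560 float32, m along the optical axis (not along the pixel's ray), 0 where there is no reading), "K" (3x3 intrinsics, pixels), "rvec" (rotation vector, rad) and "tvec" (3), from world to camera coordinates, as OpenCV has them. Camera axes: x right, y down, z forward; pixel columns grow to the right and rows downward; lengths in m; the calibration is good to about 2 mm. A picture is of the moment at which its call begins.
- arm.sign_off(): hands the job in, once; it reports no verdict.
Trained networks look in a picture, given as the dict that the camera call returned (one of the last four; its "shot" number tells which), for a name from the list of things; names that differ only in an ending like _2 or _b are one class to them, and where a whole thing is asked for, a point or a joint stands for the part that bears it (a point fixed in the world has none). Each returns a list of dicts, best first, with "score" (0 to 1); they miss things now and then, are a little off and sometimes report something else, mostly with a low value. They report only what shows in the picture. A call takes as long as a camera call. They do not tell look-alikes from the thing itself.
- arm.look_for(picture, query): "box" ([left, top, width, height] as shares, 0 to 1, of the picture: columns of its width, rows of its height, round what is visible of it).
The state is a dict: "clock": time; "joints": joint angles; "dq": joint speeds; "joint_efforts": joint torques, N m; "position": TCP position; "ee_rot": TCP orientation; "force": force on the tool from outside, world axes, zero at the start; "ft_torque": the same for the moment, N m; "width": opening from 0.0 (shut) to 1.0 (fully open).
Only numpy, scipy, OpenCV 4.12 (cv2) and the standard library are available. Lean on these libraries where they do the work, as an engineer would, in place of code of your own. Each camera call takes 0.05 s, during which the arm holds its last target. There are 200 camera calls.

## Task

Take the deburring tool out of the stamp tray and run its tapered blade around the edge of the large hole in the aluminium panel: set it upright on the edge at the drawn line, press down lightly so that the panel sinks a little into its foam but never to the bottom, and, keeping it pressed, go anticlockwise (seen from above) right round the hole back to the line. Then lift it off and stand it upright in the tray again, in the place it came from.

Things in the scene. Friction and masses are not known exactly. Their poses are not given: they have to be found in the camera images.
- tool_center (a point): Deburring tool, 84 mm tall, 0.16 kg, loose, upright in the tray; point on its axis 42 mm above the foot, z up along it. Round red grip 24 mm thick, 30 to 78 mm above the foot; below, a neck and a round steel blade head 15 mm high: flat foot 26 mm across, flank widening to 50 mm across 8 mm higher. The others in the tray are rubber stamps, 68 mm tall, on oblong black blocks.
- hole (a point): Centre of the large hole (80 mm across, right through) in the panel's top face, 40 mm above the desk. z up; -x points to a dark line, 4 mm wide, drawn from the panel's border to the hole's edge; the small hole (32 mm) lies 95 mm towards +y. With the tool upright, its axis 22 mm from this centre, the flank meets the edge when the foot is 3 mm below the top face; 17 to 32 mm also makes contact.
- panel (a joint): How far (m) the aluminium panel, 130 x 190 x 6 mm, has sunk into the three foam strips, 34 mm high, under it: 0 at rest. It cannot slide or turn, only sink level: from 1 N on, 1.5 mm per newton, to a hard stop at 14 mm; it springs back. Below the large hole is free space down to the desk.
- tray: White open tray 110 x 290 x 24 mm, walls and floor 4 mm, fixed; origin at the centre of its underside, on the desk, z up, long side along y. The tool and two stamps stand in a row along y, near y = -85, 0 and 85 mm, in any order. Grip the tool across the row, fingers on its +x and -x sides.
Things that resemble listed ones, but are neither listed nor needed, are in the scene too. Of the things that look like the part that bears hole, the largest one is meant.

How it is judged:
By the outcome, as a careful person would: the job done as asked, in the order asked, and still so for the second after the job is handed in, with the robot touching nothing.
It also fails if it takes over 62 s, if anything falls off the work surface, if the arm or the gripper's body presses on something with over 40 N, if the wrist force passes 120 N, or if a joint passes its speed limit or range.

## Working session

There is one attempt and no reset: what is moved stays moved. The work goes in short steps, Python scripts to look and compute and a tool call to move; the robot and the scene stay as the last step left them, time stands still between calls to the robot, and variables do not carry over. Pictures are saved under pics/ and viewed, on a budget of 10 in all, crops included, one or two more only if the job needs it, and the job is handed in when it is done.

Besides the shell and the picture viewer there is one more tool, called after "Request:" in YAML: its name, and indented under it one key for each argument. play_rows: Moves the arm, as the interface text tells. Its arguments: {"type":"object","properties":{"motion":{"type":"array"},"force":{"type":"number"}},"required":["motion"]}

```bash
mkdir -p pics
cat > h.py <<'E'
import numpy as np,cv2
from cell import arm
def shot(n,f=None):
    p=arm.get_image(n)
    if f: cv2.imwrite('pics/'+f,p['img'])
    return p
def world(p,u,v,z=None):
    """pixel->world; by depth, or on plane z"""
    R=cv2.Rodrigues(np.array(p['rvec'],float))[0];t=np.array(p['tvec'],float).ravel();K=np.array(p['K'])
    r=np.linalg.inv(K)@np.array([u,v,1.])
    c=-R.T@t;d=R.T@r
    s=p['depth'][int(round(v)),int(round(u))] if z is None else (z-c[2])/d[2]
    return c+s*d
def cloud(p):
    R=cv2.Rodrigues(np.array(p['rvec'],float))[0];t=np.array(p['tvec'],float).ravel();K=np.array(p['K'])
    h,w=p['depth'].shape;u,v=np.meshgrid(np.arange(w),np.arange(h))
    P=(np.linalg.inv(K)@np.stack([u,v,np.ones_like(u)]).reshape(3,-1))*p['depth'].reshape(-1)
    return (R.T@(P-t[:,None])).T.reshape(h,w,3)
E
python3 - <<'E'
from h import *
p=shot('top','top0.png');s=shot('side','side0.png')
o=arm.observe();print(o)
for n,q in(('top',p),('side',s)):
  for k in('tool_center','hole','panel','tray'):
    for d in arm.look_for(q,k)[:4]:
      b=np.array(d['box'])*[560,420,560,420];print(n,k,round(d['score'],2),b.round(),world(q,b[0]+b[2]/2,b[1]+b[3]/2).round(3))
cv2.imwrite('pics/both.png',np.hstack([p['img'],s['img']])[:, :])
E
```

```text
{'clock': 0.1, 'joints': array([ 1.23838201,  0.43513017,  0.02500072,  1.57398503, -0.01157873,
        1.13400615, -0.0750602 ]), 'dq': array([-0.00083244, -0.0020105 ,  0.00069663, -0.00089961,  0.00058094,
        0.00028429,  0.00013102]), 'joint_efforts': array([ 3.34118180e-03, -6.69123030e+01,  9.88423526e-01, -3.15145969e+01,
       -6.04582694e-02,  3.73767887e-02, -9.65251132e-06]), 'position': array([ 0.14219758, -0.60814837,  0.2260463 ]), 'ee_rot': array([-2.46087224e+00,  1.95169395e+00,  1.84489978e-03]), 'force': array([ 0.38481135,  0.07208638, -0.71446946]), 'ft_torque': array([ 0.00090207, -0.03010294, -0.02555464]), 'width': 1.0000426476788682}
top tool_center 0.55 [405. 137.  24.  25.] [ 0.549 -0.273  0.055]
top hole 0.96 [ 77. 272.  69.  61.] [0.322 0.441 0.008]
top hole 0.67 [133. 149. 101.  79.] [ 0.554  0.262 -0.001]
top hole 0.59 [183. 251.  71.  70.] [0.322 0.209 0.   ]
top panel 0.95 [ 76. 271.  68.  62.] [0.323 0.442 0.014]
top panel 0.76 [138. 146.  95.  86.] [ 0.555  0.259 -0.002]
top panel 0.63 [183. 251.  74.  68.] [ 0.324  0.204 -0.   ]
top tray 0.6 [314. 118. 135.  94.] [ 0.533 -0.195  0.027]
side tool_center 0.56 [278. 150.  12.  28.] [ 0.545 -0.275  0.044]
side hole 0.95 [176. 242.  78.  66.] [0.55  0.272 0.037]
side hole 0.79 [281. 335.  64.  82.] [0.323 0.444 0.026]
side hole 0.58 [306. 258.  59.  47.] [0.32  0.217 0.028]
side panel 0.72 [282. 336.  66.  78.] [0.322 0.442 0.027]
side panel 0.67 [309. 259.  55.  46.] [0.319 0.215 0.026]
side panel 0.56 [177. 243.  79.  63.] [0.548 0.27  0.038]
side tray 0.95 [263. 164.  41.  50.] [ 0.507 -0.114  0.044]
side tray 0.61 [175. 241.  80.  69.] [0.547 0.275 0.039]
```

View pics/top0.png

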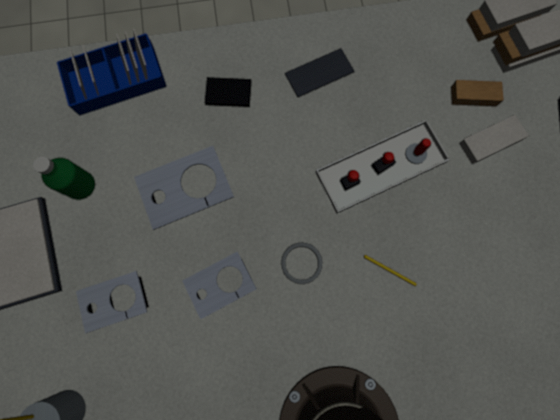

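View pics/side0.png

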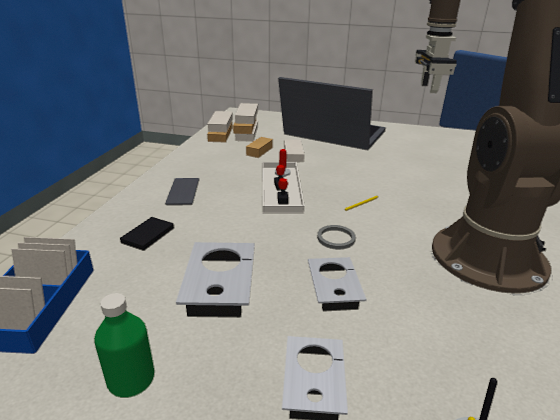

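The top view shows three plates: (184,187), (112,302) and (219,284). The one at (184,187) is the largest, with its line at (206,200) and small hole at (158,197). The tray's things are at (348,178), (384,160) and (420,150); the last has the round steel head, so it is the tool. Next I'll enlarge these to confirm and measure them.

```bash
cat > m.py <<'E'
from h import *
p=shot('top');s=shot('side')
for n,q,box in(('top',p,(125,140,245,235)),('side',s,(165,235,262,325))):
    C=cloud(q);R=C[box[1]:box[3],box[0]:box[2]]
    # rectified view of plane z=.04, 0.5mm px, centred (.55,.26)
    R_=cv2.Rodrigues(np.array(q['rvec'],float))[0]
    g=np.array([[.55+.14-.0005*i, .26+.14-.0005*j,.04] for i in range(560) for j in range(560)])
    uv=cv2.projectPoints(g,np.array(q['rvec'],float),np.array(q['tvec'],float),np.array(q['K'],float),None)[0].reshape(560,560,2).astype(np.float32)
    im=cv2.remap(q['img'],uv[...,0],uv[...,1],cv2.INTER_CUBIC)
    dz=cv2.remap(C[...,2].astype(np.float32),uv[...,0],uv[...,1],cv2.INTER_LINEAR)
    cv2.imwrite(f'pics/rect_{n}.png',im)
    m=((dz>.03)&(dz<.05)).astype(np.uint8)
    print(n,'z panel',np.median(dz[m>0]))
    cs,h=cv2.findContours(m,cv2.RETR_CCOMP,cv2.CHAIN_APPROX_NONE)
    f=lambda x,y:np.round([.69-.0005*y,.40-.0005*x],4)
    for c,hh in zip(cs,h[0]):
        if cv2.contourArea(c)<1200: continue
        (x,y),(w,l),a=cv2.minAreaRect(c);(ex,ey),ax,ea=cv2.fitEllipse(c)
        print('inner' if hh[3]>=0 else 'outer','rect',f(x,y),w/2,l/2,a,'ell',f(ex,ey),np.array(ax)/2,ea)
# tool
for n,q in(('top',p),('side',s)):
    C=cloud(q);im=q['img'].astype(int)
    red=(im[...,2]>90)&(im[...,1]<60)&(im[...,0]<60)
    k,l,st,ce=cv2.connectedComponentsWithStats(red.astype(np.uint8))
    for i in range(1,k):
        if st[i,4]>15:
            P=C[l==i];print(n,'red',ce[i].round(),st[i],'max z',np.percentile(P[:,2],95).round(3),'mean',P.mean(0).round(4))
            t=P[P[:,2]>np.percentile(P[:,2],95)-.004];print('   top',t.mean(0).round(4),len(t))
a=cv2.resize(p['img'][110:220,305:455],None,fx=4,fy=4,interpolation=cv2.INTER_CUBIC)
b=cv2.resize(p['img'][140:240,125:245],None,fx=4,fy=4,interpolation=cv2.INTER_CUBIC)[:350]
c=cv2.resize(s['img'][145:220,255:310],None,fx=4,fy=4,interpolation=cv2.INTER_CUBIC)[:350]
bot=np.hstack([cv2.copyMakeBorder(x,0,350-x.shape[0],0,0,0) for x in(b[:350],c)])
W=max(a.shape[1],bot.shape[1])
o=np.vstack([cv2.copyMakeBorder(x,0,0,0,W-x.shape[1],0) for x in(a,bot)])
o=cv2.resize(o,None,fx=.75,fy=.75);cv2.imwrite('pics/crop1.png',cv2.convertScaleAbs(o,alpha=1.4))
np.savez('top.npz',**{k:np.array(v) for k,v in p.items() if k!='shot'});np.savez('side.npz',**{k:np.array(v) for k,v in s.items() if k!='shot'})
E
python3 m.py
```

```text
top z panel 0.039195817
outer rect [0.5473 0.2552] 131.57968139648438 190.5133819580078 75.65776824951172 ell [0.5473 0.2548] [150.13368225 228.25141907] 75.71992492675781
inner rect [0.5323 0.3117] 30.93133544921875 32.294979095458984 3.814074993133545 ell [0.5325 0.3119] [31.02748108 32.31537628] 179.42538452148438
inner rect [0.5558 0.2205] 80.99998474121094 80.49998474121094 -0.0 ell [0.5553 0.2209] [79.19286346 81.4446106 ] 51.916595458984375
side z panel 0.038744036
outer rect [0.5462 0.2594] 131.3330535888672 197.5452880859375 75.96376037597656 ell [0.5463 0.2597] [148.76673889 234.92315674] 75.47959899902344
inner rect [0.5307 0.318 ] 29.58502197265625 29.701271057128906 35.53767776489258 ell [0.5308 0.3179] [27.43693161 31.27160454] 159.14852905273438
inner rect [0.5538 0.2278] 74.5 78.5 0.0 ell [0.554  0.2272] [72.70251465 79.41769409] 159.7450408935547
top red [427. 142.] [424 139   7   6  32] max z 0.089 mean [ 0.5535 -0.2842  0.0873]
   top [ 0.5536 -0.2842  0.0874] 31
top red [390. 156.] [387 152   7   8  35] max z 0.072 mean [ 0.5391 -0.205   0.07  ]
   top [ 0.5389 -0.2045  0.0703] 32
top red [355. 174.] [352 170   6   8  37] max z 0.072 mean [ 0.51   -0.1208  0.0704]
   top [ 0.5101 -0.1207  0.0705] 36
side red [282. 162.] [276 149  11  26 181] max z 0.085 mean [ 0.5457 -0.2434  0.0632]
   top [ 0.5518 -0.2775  0.0848] 22
side red [283. 183.] [279 178   9  11  78] max z 0.07 mean [ 0.511  -0.1153  0.0597]
   top [ 0.5113 -0.1145  0.0684] 25
```

View pics/crop1.png

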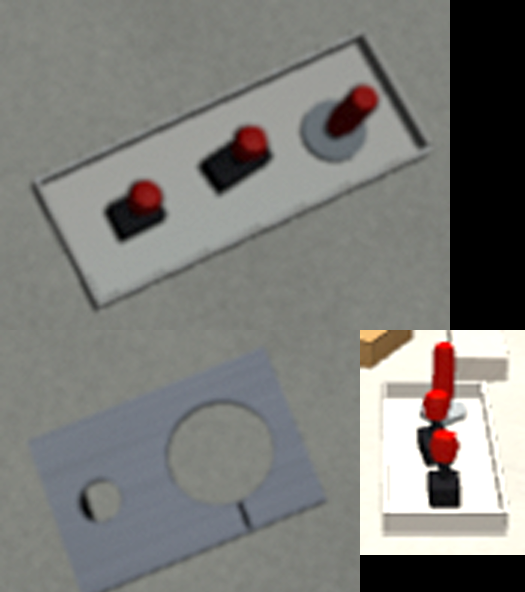

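Confirmed: the tool is the right-hand item (steel disc), and the panel is the plate with its line towards −x,−y. Next I'll write a helper that turns world targets into row numbers.

```bash
cat >> h.py <<'E'
from scipy.spatial.transform import Rotation as Ro
def down(yaw): # tool z down, tool x at yaw
    c,s=np.cos(yaw),np.sin(yaw)
    return Ro.from_matrix(np.array([[c,s,0],[s,-c,0],[0,0,-1]]).T)
def to(pos,yaw,o=None):
    o=o or arm.observe();R=Ro.from_rotvec(o['ee_rot'])
    return np.r_[R.inv().apply(np.array(pos)-o['position'])*1000,(R.inv()*down(yaw)).as_rotvec()].round(3)
E
python3 - <<'E'
from h import *
print(to([.50,-.285,.25],.255))
E
```

```text
[-233.599 -421.94   -23.268   -0.       0.      -1.596]
```

Request:
play_rows:
  motion:
    - [1, -234, -422, -23, 0, 0, -1.596]
    - [1, -234, -422, -23, 0, 0, -1.596]
    - [1, -234, -422, -23, 0, 0, -1.596]
    - [1, -234, -422, -23, 0, 0, -1.596]
    - [1, -234, -422, -23, 0, 0, -1.596]
    - [1, -234, -422, -23, 0, 0, -1.596]
    - [1, -234, -422, -23, 0, 0, -1.596]
    - [1, -234, -422, -23, 0, 0, -1.596]
    - [1, -234, -422, -23, 0, 0, -1.596]
    - [1, -234, -422, -23, 0, 0, -1.596]

```text
clock: 1.6
position: [0.5027, -0.2812, 0.2503]
ee_rot: [-3.13, -0.264, -0.003]
force: [-0.4, 0.3, -0.2]
width: 1.003
```

Run:
```python
from h import *
print(to([.50,-.285,.25],.255))
```

```text
[-3.259e+00  3.340e+00  3.160e-01 -0.000e+00 -2.000e-03 -8.700e-02]
```

Request:
play_rows:
  motion:
    - [1, -3, 3, 0, 0, -0.002, -0.087]
    - [1, -3, 3, 0, 0, -0.002, -0.087]
    - [1, -3, 3, 0, 0, -0.002, -0.087]
    - [1, -3, 3, 0, 0, -0.002, -0.087]

```text
clock: 2.0
position: [0.4994, -0.2857, 0.2502]
ee_rot: [3.117, 0.393, -0.001]
force: [0.4, -0.6, -0.2]
width: 0.998
```

Run:
```python
from h import *
p=shot('wrist','w1.png');o=arm.observe();print(o['position'],o['ee_rot'])
C=cloud(p);im=p['img'].astype(int)
red=(im[...,2]>90)&(im[...,1]<60)&(im[...,0]<60)
k,l,st,ce=cv2.connectedComponentsWithStats(red.astype(np.uint8))
for i in range(1,k):
    if st[i,4]>40:
        P=C[l==i];zt=np.percentile(P[:,2],97);t=P[P[:,2]>zt-.004];(x,y),r=cv2.minEnclosingCircle(t[:,:2].astype(np.float32))
        print('red',ce[i].round(),st[i],zt.round(4),'top',t.mean(0).round(4),len(t),'circ',round(x,4),round(y,4),round(r,4))
R=cv2.Rodrigues(np.array(p['rvec'],float))[0];print('cam',-R.T@np.array(p['tvec']).ravel())
```

```text
[ 0.49944278 -0.28561708  0.25029092] [ 3.11671095e+00  3.94116752e-01 -9.07617407e-04]
red [330.  37.] [318  23  25  29 524] 0.0724 top [ 0.5115 -0.1192  0.0707] 376 circ 0.5117 -0.1193 0.0109
red [333. 128.] [322 117  22  24 342] 0.0725 top [ 0.5402 -0.2015  0.075 ] 236 circ 0.5145 -0.2034 0.0357
red [323. 200.] [315 196  18  12  72] 0.0883 top [ 0.5492 -0.2777  0.0865] 62 circ 0.5512 -0.2806 0.0096
cam [ 0.47886724 -0.20315071  0.4084165 ]
```

View pics/w1.png

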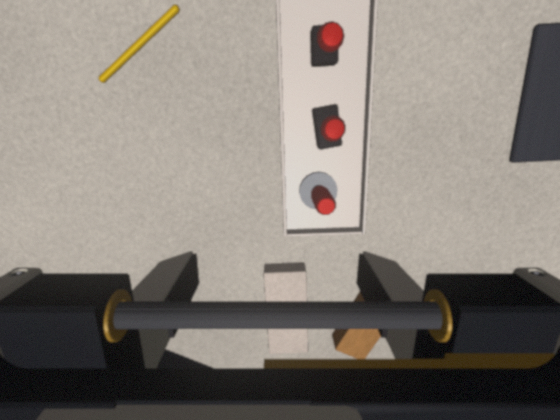

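The wrist view shows the row of stamps at (332,37) and (333,128), with the tool at (318,190) for its disc and (326,206) for its cap. Next I'll work out its axis from disc and cap, and the tray's edges.

Run:
```python
from h import *
p=shot('wrist');C=cloud(p);im=p['img'].astype(int)
# head: cloud points at z .010-.021 near tool
Z=C[...,2];near=np.hypot(C[...,0]-.549,C[...,1]+.279)<.034
for lo,hi in((.010,.016),(.016,.022),(.01,.022)):
    P=C[near&(Z>lo)&(Z<hi)];
    (x,y),r=cv2.minEnclosingCircle(P[:,:2].astype(np.float32));print(lo,len(P),np.round([x,y,r],4))
P=C[near&(Z>.078)];print('cap',len(P),P.mean(0).round(4),P[:,2].max(),cv2.minEnclosingCircle(P[:,:2].astype(np.float32)))
v,u=np.nonzero(near&(Z>.078));print('cap px',u.mean(),v.mean(),world(p,u.mean(),v.mean(),.0875))
# stamps caps
for c in((.5117,-.1193),(.53,-.2)):
    P=C[(np.hypot(C[...,0]-c[0],C[...,1]-c[1])<.03)&(Z>.064)];print('st',len(P),cv2.minEnclosingCircle(P[:,:2].astype(np.float32)))
# tray outline by rectangle of rim points z~.024
m=(abs(Z-.024)<.004)&(np.hypot(C[...,0]-.53,C[...,1]+.2)<.2)
print(im[185:196,303:336:3].mean(-1).round())
for n in('top','side'):
    q=shot(n);C=cloud(q);Z=C[...,2];near=np.hypot(C[...,0]-.549,C[...,1]+.279)<.034
    P=C[near&(Z>.008)&(Z<.022)];(x,y),r=cv2.minEnclosingCircle(P[:,:2].astype(np.float32));print(n,len(P),np.round([x,y,r],4))
    v,u=np.nonzero(near&(Z>.078));print('cap px',u.mean(),v.mean(),world(q,u.mean(),v.mean(),.0875))
    m=(abs(Z-.024)<.006)&(abs(C[...,0]-.53)<.12)&(abs(C[...,1]+.2)<.2);P=C[m][:,:2].astype(np.float32)
    print('tray',len(P),cv2.minAreaRect(P*1000))
```

```text
0.01 21 [ 0.5439 -0.2738  0.0207]
0.016 698 [ 0.5538 -0.2827  0.025 ]
0.01 719 [ 0.5538 -0.2827  0.025 ]
cap 13339 [ 0.5435 -0.2551  0.3264] 0.360330399397626 ((0.5465816855430603, -0.2693002223968506), 0.02656998671591282)
cap px 453.0569008171527 352.7485568633331 [ 0.77218543 -0.43169432  0.0875    ]
st 533 ((0.5118898749351501, -0.11922649294137955), 0.012420070357620716)
st 414 ((0.5409201979637146, -0.20282115042209625), 0.012760101817548275)
[[153. 152. 151. 153. 121.  98. 112. 144. 151. 153. 152.]
 [153. 154. 153. 147.  94.  69.  82. 126. 152. 153. 154.]
 [151. 152. 153. 133.  73.  65.  66.  98. 141. 155. 154.]
 [151. 152. 152. 116.  62.  62.  59.  71. 121. 155. 154.]
 [153. 152. 152.  99.  61.  60.  61.  63.  98. 153. 154.]
 [154. 154. 149.  87.  59.  62.  62.  60.  77. 150. 153.]
 [153. 153. 151.  77.  60.  62.  60.  61.  68. 140. 155.]
 [151. 155. 151.  70.  62.  57.  60.  60.  60. 126. 153.]
 [154. 153. 148.  68.  59.  62.  61.  61.  60. 109. 154.]
 [153. 154. 148.  68.  60.  60.  64.  61.  59.  90. 150.]
 [155. 153. 152.  70.  61.  59.  59.  62.  63.  73. 144.]]
top 252 [ 0.5472 -0.2784  0.0305]
cap px 481.3739522888459 76.93101225016119 [ 0.68452394 -0.43981593  0.0875    ]
tray 1199 ((543.7520751953125, -225.67784118652344), (110.92141723632812, 346.1219177246094), 16.722288131713867)
side 52 [ 0.5516 -0.2821  0.0256]
cap px 286.8478260869565 63.65217391304348 [ 0.85009551 -1.57852277  0.0875    ]
tray 388 ((541.0240478515625, -223.94017028808594), (107.96570587158203, 345.97369384765625), 16.281461715698242)
```

Run:
```python
from h import *
print(to([.5535,-.283,.15],.252),to([.5535,-.283,.039],.252))
```

```text
[ 5.25360e+01  1.13720e+01  1.00372e+02 -0.00000e+00  0.00000e+00
  1.00000e-03] [ 5.25620e+01  1.13830e+01  2.11372e+02 -0.00000e+00  0.00000e+00
  1.00000e-03]
```

Request:
play_rows:
  motion:
    - [1, 26, 6, 40, 0, 0, 0]
    - [1, 52.5, 11.4, 70, 0, 0, 0]
    - [1, 52.5, 11.4, 100, 0, 0, 0]
    - [1, 52.5, 11.4, 120, 0, 0, 0]
    - [1, 52.5, 11.4, 120, 0, 0, 0]
    - [1, 52.5, 11.4, 120, 0, 0, 0]

```text
clock: 2.8
position: [0.5535, -0.2832, 0.1308]
ee_rot: [-3.116, -0.396, 0.001]
force: [-0.0, 0.3, 0.7]
width: 1.002
```

Run:
```python
from h import *
p=shot('wrist');cv2.imwrite('pics/w2.png',p['img'])
C=cloud(p);im=p['img'].astype(int);Z=C[...,2]
o=arm.observe();print(o['position'])
near=np.hypot(C[...,0]-.553,C[...,1]+.283)<.034
P=C[near&(Z>.010)&(Z<.023)];(x,y),r=cv2.minEnclosingCircle(P[:,:2].astype(np.float32));print(len(P),np.round([x,y,r],4))
P=C[near&(Z>.08)&(Z<.095)];(x,y),r=cv2.minEnclosingCircle(P[:,:2].astype(np.float32));print(len(P),np.round([x,y,r],4),P.mean(0))
print(to([.5535,-.283,.039],.252))
```

```text
[ 0.55405191 -0.2833366   0.13165623]
1417 [ 0.5539 -0.283   0.0251]
784 [ 0.5537 -0.2829  0.0122] [ 0.55339462 -0.28080676  0.08664548]
[-5.4700e-01 -5.4100e-01  9.2655e+01  1.0000e-03 -1.0000e-03  1.0000e-03]
```

View pics/w2.png

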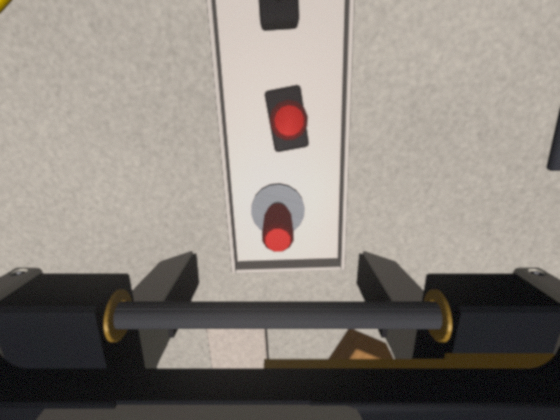

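The wrist view has the tool midway between the fingers in x, with its disc at (278,208) and cap at (278,238). Disc and cap agree on the axis at (0.554, −0.283), so I'll go down and grip.

Request:
play_rows:
  motion:
    - [1, 0, 0, 35, 0, 0, 0]
    - [1, 0, 0, 65, 0, 0, 0]
    - [1, 0, 0, 85, 0, 0, 0]
    - [1, 0, 0, 92.5, 0, 0, 0]
    - [1, 0, 0, 92.5, 0, 0, 0]
    - [1, 0, 0, 92.5, 0, 0, 0]
  force: 40

```text
clock: 3.45
position: [0.5553, -0.2838, 0.0409]
ee_rot: [3.115, 0.396, 0.005]
force: [0.0, 0.6, -0.4]
width: 1.002
```

Request:
play_rows:
  motion:
    - [-1, 0, 0, 0, 0, 0, 0]
    - [-1, 0, 0, 0, 0, 0, 0]
    - [-1, 0, 0, 0, 0, 0, 0]
    - [-1, 0, 0, 0, 0, 0, 0]
    - [-1, 0, 0, 0, 0, 0, 0]
    - [-1, 0, 0, 0, 0, 0, 0]
    - [-1, 0, 0, 0, 0, 0, 0]
    - [-1, 0, 0, 0, 0, 0, 0]
  force: 40

```text
clock: 4.25
position: [0.5552, -0.2838, 0.0408]
ee_rot: [3.115, 0.396, 0.005]
force: [0.5, 0.4, 0.2]
width: 0.353
```

Request:
play_rows:
  motion:
    - [-1, 0, 0, 0, 0, 0, 0]
    - [-1, 0, 0, 0, 0, 0, 0]
    - [-1, 0, 0, 0, 0, 0, 0]
    - [-1, 0, 0, 0, 0, 0, 0]
    - [-1, 0, 0, 0, 0, 0, 0]
    - [-1, 0, 0, 0, 0, 0, 0]
  force: 40

```text
clock: 4.85
position: [0.5552, -0.2838, 0.0407]
ee_rot: [3.115, 0.396, 0.005]
force: [0.1, 0.6, -1.1]
width: 0.255
```

Run:
```python
from h import *
o=arm.observe()
for k in('position','ee_rot','force','width'):print(k,o[k])
print(Ro.from_rotvec(o['ee_rot']).as_matrix().round(4),to(o['position'],.252,o))
```

```text
position [ 0.55516937 -0.28380415  0.0407219 ]
ee_rot [3.11477049 0.39560508 0.0047673 ]
force [ 0.14987737  0.60803114 -1.06638881]
width 0.2548980265172024
[[ 0.9682  0.25    0.0032]
 [ 0.25   -0.9682 -0.0014]
 [ 0.0028  0.0022 -1.    ]] [ 0.     0.     0.     0.002 -0.003  0.001]
```

Run:
```python
from h import *
o=arm.observe();np.save('grasp.npy',np.r_[o['position'],o['ee_rot']])
print(to([.5552,-.2838,.16],.252),to([.575,.14,.19],.252))
```

```text
[ 3.63000e-01  2.62000e-01 -1.19277e+02  2.00000e-03 -3.00000e-03
  1.00000e-03] [ 1.25563e+02 -4.05067e+02 -1.49806e+02  2.00000e-03 -3.00000e-03
  1.00000e-03]
```

Request:
play_rows:
  motion:
    - [-1, 0, 0, -10, 0, 0, 0]
    - [-1, 0, 0, -30, 0, 0, 0]
    - [-1, 0, 0, -60, 0, 0, 0]
    - [-1, 0, 0, -95, 0, 0, 0]
    - [-1, 6, -20, -120, 0, 0, 0]
    - [-1, 16, -50, -140, 0, 0, 0]
    - [-1, 30, -90, -150, 0, 0, 0]
    - [-1, 44, -135, -150, 0, 0, 0]
    - [-1, 57, -180, -150, 0, 0, 0]
    - [-1, 70, -225, -150, 0, 0, 0]
  force: 40

```text
clock: 5.85
position: [0.566, -0.0464, 0.1915]
ee_rot: [3.114, 0.395, 0.006]
force: [2.5, -0.6, -2.0]
width: 0.253
```

Run:
```python
from h import *
print(to([.575,.14,.19],.252),arm.observe()['width'])
```

```text
[ 5.52620e+01 -1.78276e+02  1.18800e+00  3.00000e-03 -4.00000e-03
  1.00000e-03] 0.25298149075537685
```

Request:
play_rows:
  motion:
    - [-1, 14, -45, 1, 0.002, -0.002, 0]
    - [-1, 28, -90, 1, 0.003, -0.004, 0]
    - [-1, 42, -135, 1, 0.003, -0.004, 0]
    - [-1, 55, -170, 1, 0.003, -0.004, 0]
    - [-1, 55, -178, 1, 0.003, -0.004, 0]
    - [-1, 55, -178, 1, 0.003, -0.004, 0]
    - [-1, 55, -178, 1, 0.003, -0.004, 0]
    - [-1, 55, -178, 1, 0.003, -0.004, 0]

```text
clock: 6.65
position: [0.5751, 0.1374, 0.1902]
ee_rot: [3.116, 0.391, -0.001]
force: [0.2, -0.4, -0.9]
width: 0.258
```

Run:
```python
from h import *
q=shot('wrist','w3.png');o=arm.observe();print(o['position'],o['force'],o['width'])
C=cloud(q)
g=np.array([[.69-.0005*i, .40-.0005*j,.04] for i in range(560) for j in range(560)])
uv=cv2.projectPoints(g,np.array(q['rvec'],float),np.array(q['tvec'],float),np.array(q['K'],float),None)[0].reshape(560,560,2).astype(np.float32)
dz=cv2.remap(C[...,2].astype(np.float32),uv[...,0],uv[...,1],cv2.INTER_LINEAR)
im=cv2.remap(q['img'],uv[...,0],uv[...,1],cv2.INTER_CUBIC)
m=((dz>.032)&(dz<.048)).astype(np.uint8);print('z',np.median(dz[m>0]))
cs,h=cv2.findContours(m,cv2.RETR_CCOMP,cv2.CHAIN_APPROX_NONE)
f=lambda x,y:np.round([.69-.0005*y,.40-.0005*x],4)
for c,hh in zip(cs,h[0]):
    if cv2.contourArea(c)<1200: continue
    (x,y),(w,l),a=cv2.minAreaRect(c);(ex,ey),ax,ea=cv2.fitEllipse(c)
    print('in' if hh[3]>=0 else 'out','rect',f(x,y),w/2,l/2,a,'ell',f(ex,ey),np.array(ax)/2)
cv2.imwrite('pics/w3r.png',np.hstack([q['img'][:,:],cv2.resize(im,(240,240))[:240].copy() if 0 else cv2.copyMakeBorder(cv2.resize(im,(240,240)),0,180,0,0,0)]))
```

```text
[0.57513675 0.13752433 0.19025261] [ 0.09598604  0.34556102 -1.04194819] 0.2544335341895143
z 0.04013044
out rect [0.5544 0.2374] 130.7008056640625 151.8623809814453 75.67728424072266 ell [0.5544 0.2364] [152.19169617 177.56796265]
in rect [0.5582 0.2212] 79.70000457763672 79.5 53.13010025024414 ell [0.5582 0.2211] [79.17266083 79.37195587]
```

View pics/w3r.png

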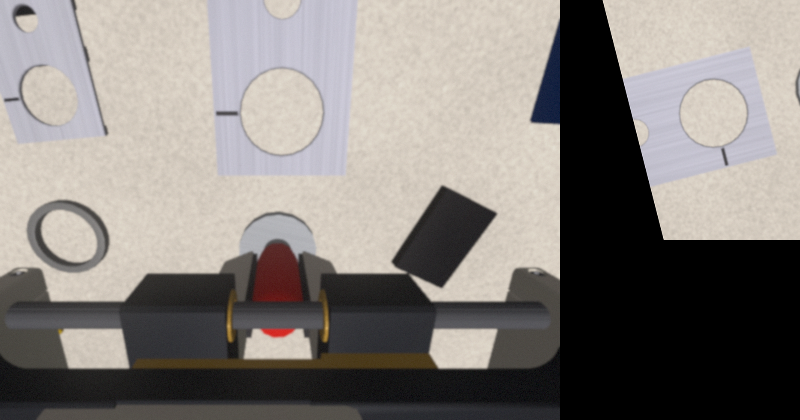

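The wrist view shows the large hole at (282,112), its line on the left at (227,113), and the tool held upright with its disc at (278,238). The disc tells me the wrist camera's bias at the tool.

Run:
```python
from h import *
q=shot('wrist');o=arm.observe();C=cloud(q);t=o['position'];print(t)
u,v=np.meshgrid(np.arange(560),np.arange(420))
d=np.hypot(C[...,0]-t[0],C[...,1]-t[1])
m=(d<.034)&(C[...,2]<t[2]-.012)&(C[...,2]>t[2]-.05);P=C[m];print(len(P),np.percentile(P[:,2],[2,25,50,75,98]).round(4))
m=(d<.034)&(C[...,2]<t[2]-.018)&(C[...,2]>t[2]-.034)&(v<270);P=C[m]
R=Ro.from_rotvec(o['ee_rot']);L=R.inv().apply(P-t)*1000
h=cv2.convexHull(L[:,:2].astype(np.float32))[:,0]
print(np.round(h,1).tolist())
e=h[h[:,1]<-3]; A=np.c_[2*e,np.ones(len(e))];s=np.linalg.lstsq(A,(e**2).sum(1),rcond=None)[0];print('centre tool frame',s[:2],np.sqrt(s[2]+s[0]**2+s[1]**2))
```

```text
[0.5751053  0.13782629 0.19024266]
2362 [0.1635 0.1682 0.1687 0.1692 0.1718]
[[25.100000381469727, -3.799999952316284], [24.799999237060547, 1.7000000476837158], [24.200000762939453, 2.0], [13.199999809265137, 5.099999904632568], [-12.100000381469727, 4.300000190734863], [-24.299999237060547, 1.899999976158142], [-24.299999237060547, 1.5], [-24.399999618530273, 0.6000000238418579], [-24.0, -5.0], [-23.799999237060547, -6.5], [-22.799999237060547, -9.0], [-20.600000381469727, -14.399999618530273], [-20.399999618530273, -14.600000381469727], [-17.899999618530273, -17.399999618530273], [-15.699999809265137, -19.700000762939453], [-14.800000190734863, -20.600000381469727], [-14.199999809265137, -21.200000762939453], [-9.100000381469727, -24.0], [-7.199999809265137, -24.700000762939453], [-6.099999904632568, -24.899999618530273], [-4.199999809265137, -25.200000762939453], [1.399999976158142, -26.100000381469727], [6.400000095367432, -25.100000381469727], [10.699999809265137, -23.700000762939453], [17.100000381469727, -19.600000381469727], [18.799999237060547, -17.399999618530273], [21.600000381469727, -13.600000381469727], [22.100000381469727, -12.699999809265137], [22.5, -12.199999809265137], [22.700000762939453, -11.800000190734863], [23.0, -10.800000190734863], [24.399999618530273, -6.400000095367432]]
centre tool frame [ 0.38977613 -1.20222947] 24.64870677839697
```

```bash
cat >> h.py <<'E'
YAW=.2496; CC=np.array([.5578,.2200])
def ring(deg,z,r=.022):  # deg past the line, anticlockwise
    a=np.pi+YAW+np.radians(deg)
    return [CC[0]+r*np.cos(a),CC[1]+r*np.sin(a),z]
E
python3 - <<'E'
from h import *
print(to(ring(0,.095),.252),ring(0,.095))
E
```

```text
[-1.8396e+01 -8.3942e+01  9.5222e+01  0.0000e+00  0.0000e+00 -2.0000e-03] [np.float64(0.5364817512728682), np.float64(0.21456563976091514), 0.095]
```

Request:
play_rows:
  motion:
    - [-1, -6, -30, 20, 0, 0, 0]
    - [-1, -12, -60, 45, 0, 0, 0]
    - [-1, -18.4, -84, 70, 0, 0, 0]
    - [-1, -18.4, -84, 88, 0, 0, 0]
    - [-1, -18.4, -84, 95, 0, 0, -0.002]
    - [-1, -18.4, -84, 95, 0, 0, -0.002]
    - [-1, -18.4, -84, 95, 0, 0, -0.002]
    - [-1, -18.4, -84, 95, 0, 0, -0.002]

```text
clock: 7.55
position: [0.5376, 0.2142, 0.0963]
ee_rot: [3.117, 0.392, 0.002]
force: [-0.2, 0.5, -1.6]
width: 0.255
```

Run:
```python
from h import *
o=arm.observe();print(o['position'],o['force'],o['width'])
print(to(ring(0,.0687),.252,o))
```

```text
[0.5375566  0.21419255 0.09630248] [-0.16792759  0.53952497 -1.64449841] 0.25545937733779456
[-9.8800e-01 -6.3500e-01  2.7601e+01  0.0000e+00 -1.0000e-03 -1.0000e-03]
```

Request:
play_rows:
  motion:
    - [-1, -1, -0.6, 8, 0, 0, 0]
    - [-1, -1, -0.6, 15, 0, 0, 0]
    - [-1, -1, -0.6, 20, 0, 0, 0]
    - [-1, -1, -0.6, 23, 0, 0, 0]
    - [-1, -1, -0.6, 25, 0, 0, 0]
    - [-1, -1, -0.6, 27, 0, 0, 0]
    - [-1, -1, -0.6, 28, 0, 0, 0]
    - [-1, -1, -0.6, 28, 0, 0, 0]

```text
clock: 8.35
position: [0.5368, 0.2147, 0.0685]
ee_rot: [-3.117, -0.392, -0.003]
force: [0.4, -0.1, 2.2]
width: 0.255
```

Run:
```python
from h import *
o=arm.observe();print(o['position'],o['force'],o['ft_torque'],o['width'])
q=shot('side');Z=cloud(q)
m=np.zeros((420,560),bool);m[:,:]=(abs(Z[...,0]-.54)<.08)&(abs(Z[...,1]-.30)<.05)&(Z[...,2]>.015)&(Z[...,2]<.05)
print(np.median(Z[m][:,2]),m.sum())
cv2.imwrite('pics/s2.png',cv2.resize(q['img'][215:330,150:280],None,fx=4,fy=4,interpolation=cv2.INTER_CUBIC))
z0=np.load('side.npz')
P=dict(z0);Z0=cloud(P);print('before',np.median(Z0[m][:,2]))
```

```text
[0.53679035 0.21472957 0.06852621] [ 0.42649121 -0.09783808  2.24444874] [-0.07403461 -0.17978688  0.03029857] 0.2545813764810042
0.03457334396402251 2431
before 0.0386177281320825
```

View pics/s2.png

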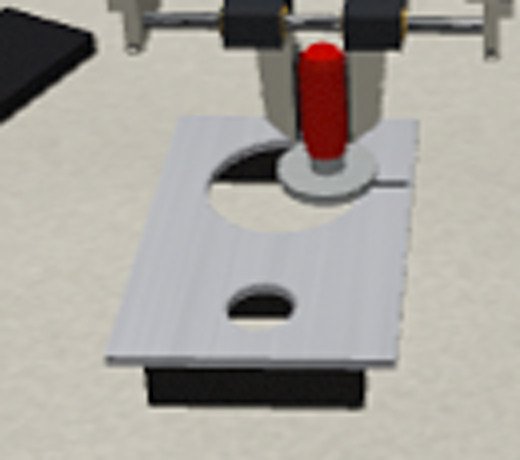

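The side view shows the tool upright on the edge at the line (390,184). The panel has sunk about 4 mm by both depth and force. Now going round, 60° per call.

```bash
cat > rows.py <<'E'
import sys
from h import *
a,b,n,z=map(float,sys.argv[1:5]);o=arm.observe()
x=o['position'][:2]-CC;print('r',np.hypot(*x)*1e3,'deg',(np.degrees(np.arctan2(x[1],x[0])-YAW)-180)%360,'z',o['position'][2],'F',o['force'].round(1),o['width'].round(3))
print([[-1]+to(ring(d,z),.252,o)[:3].round(1).tolist()+to(ring(d,z),.252,o)[3:].round(3).tolist() for d in np.linspace(a,b,int(n)+1)[1:]])
E
python3 rows.py 0 60 10 .068
```

```text
Traceback (most recent call last):
  File "rows.py", line 4, in <module>
    x=o['position'][:2]-CC;print('r',np.hypot(*x)*1e3,'deg',(np.degrees(np.arctan2(x[1],x[0])-YAW)-180)%360,'z',o['position'][2],'F',o['force'].round(1),o['width'].round(3))
                                                                                                                                                         ^^^^^^^^^^^^^^^^
AttributeError: 'float' object has no attribute 'round'
```

```bash
sed -i "s/o\['width'\].round(3)/o['width']/" rows.py; python3 rows.py 0 60 10 .068
```

```text
r 21.65149307478061 deg 359.87441389114485 z 0.06860531169586928 F [0.5 0.2 2. ] 0.2557999378800315
[[-1, -0.2, 2.3, 0.6, 0.0, -0.002, -0.001], [-1, 0.1, 4.6, 0.6, 0.0, -0.002, -0.001], [-1, 0.7, 6.8, 0.6, 0.0, -0.002, -0.001], [-1, 1.5, 9.0, 0.6, 0.0, -0.002, -0.001], [-1, 2.6, 11.0, 0.6, 0.0, -0.002, -0.001], [-1, 3.8, 13.0, 0.6, 0.0, -0.002, -0.001], [-1, 5.3, 14.8, 0.6, 0.0, -0.002, -0.001], [-1, 6.9, 16.4, 0.6, 0.0, -0.002, -0.001], [-1, 8.7, 17.9, 0.6, 0.0, -0.002, -0.001], [-1, 10.6, 19.1, 0.6, 0.0, -0.002, -0.001]]
```

Request:
play_rows:
  motion:
    - [-1, -0.2, 2.3, 0.6, 0, -0.002, 0]
    - [-1, 0.1, 4.6, 0.6, 0, -0.002, 0]
    - [-1, 0.7, 6.8, 0.6, 0, -0.002, 0]
    - [-1, 1.5, 9, 0.6, 0, -0.002, 0]
    - [-1, 2.6, 11, 0.6, 0, -0.002, 0]
    - [-1, 3.8, 13, 0.6, 0, -0.002, 0]
    - [-1, 5.3, 14.8, 0.6, 0, -0.002, 0]
    - [-1, 6.9, 16.4, 0.6, 0, -0.002, 0]
    - [-1, 8.7, 17.9, 0.6, 0, -0.002, 0]
    - [-1, 10.6, 19.1, 0.6, 0, -0.002, 0]

```text
clock: 9.4
position: [0.5514, 0.1987, 0.0678]
ee_rot: [3.117, 0.393, -0.001]
force: [-3.1, 3.6, 2.1]
width: 0.258
```

```bash
python3 rows.py 60 120 10 .068
```

```text
r 22.24235833021478 deg 59.05103689965637 z 0.06784950262103831 F [-3.1  3.6  2.1] 0.25762056195177424
[[-1, 2.5, 1.0, -0.2, 0.0, 0.001, -0.001], [-1, 4.6, 1.9, -0.2, 0.0, 0.001, -0.001], [-1, 6.9, 2.5, -0.2, 0.0, 0.001, -0.001], [-1, 9.1, 2.8, -0.2, 0.0, 0.001, -0.001], [-1, 11.4, 2.9, -0.2, 0.0, 0.001, -0.001], [-1, 13.7, 2.8, -0.2, 0.0, 0.001, -0.001], [-1, 16.0, 2.5, -0.2, 0.0, 0.001, -0.001], [-1, 18.2, 1.9, -0.2, 0.0, 0.001, -0.001], [-1, 20.4, 1.0, -0.2, 0.0, 0.001, -0.001], [-1, 22.4, 0.0, -0.2, 0.0, 0.001, -0.001]]
```

Request:
play_rows:
  motion:
    - [-1, 2.5, 1, 0, 0, 0.001, 0]
    - [-1, 4.6, 1.9, 0, 0, 0.001, 0]
    - [-1, 6.9, 2.5, 0, 0, 0.001, 0]
    - [-1, 9.1, 2.8, 0, 0, 0.001, 0]
    - [-1, 11.4, 2.9, 0, 0, 0.001, 0]
    - [-1, 13.7, 2.8, 0, 0, 0.001, 0]
    - [-1, 16, 2.5, 0, 0, 0.001, 0]
    - [-1, 18.2, 1.9, 0, 0, 0.001, 0]
    - [-1, 20.4, 1, 0, 0, 0.001, 0]
    - [-1, 22.4, 0, 0, 0, 0.001, 0]

```text
clock: 10.4
position: [0.573, 0.2038, 0.0676]
ee_rot: [3.116, 0.392, -0.001]
force: [-4.8, 0.0, 3.5]
width: 0.251
```

```bash
python3 rows.py 120 180 10 .068
```

```text
r 22.247297938147067 deg 118.95340648694611 z 0.06763795427795416 F [-4.8  0.   3.5] 0.25110087996514746
[[-1, 2.2, -1.7, -0.4, 0.001, 0.001, -0.002], [-1, 4.0, -3.1, -0.4, 0.001, 0.001, -0.002], [-1, 5.6, -4.7, -0.4, 0.001, 0.001, -0.002], [-1, 7.0, -6.5, -0.4, 0.001, 0.001, -0.002], [-1, 8.3, -8.5, -0.4, 0.001, 0.001, -0.002], [-1, 9.3, -10.5, -0.4, 0.001, 0.001, -0.002], [-1, 10.2, -12.7, -0.4, 0.001, 0.001, -0.002], [-1, 10.8, -14.9, -0.4, 0.001, 0.001, -0.002], [-1, 11.1, -17.2, -0.4, 0.001, 0.001, -0.002], [-1, 11.2, -19.5, -0.4, 0.001, 0.001, -0.002]]
```

Request:
play_rows:
  motion:
    - [-1, 2.2, -1.7, -0.3, 0.001, 0.001, -0.002]
    - [-1, 4, -3.1, -0.3, 0.001, 0.001, -0.002]
    - [-1, 5.6, -4.7, -0.3, 0.001, 0.001, -0.002]
    - [-1, 7, -6.5, -0.3, 0.001, 0.001, -0.002]
    - [-1, 8.3, -8.5, -0.3, 0.001, 0.001, -0.002]
    - [-1, 9.3, -10.5, -0.3, 0.001, 0.001, -0.002]
    - [-1, 10.2, -12.7, -0.3, 0.001, 0.001, -0.002]
    - [-1, 10.8, -14.9, -0.3, 0.001, 0.001, -0.002]
    - [-1, 11.1, -17.2, -0.3, 0.001, 0.001, -0.002]
    - [-1, 11.2, -19.5, -0.3, 0.001, 0.001, -0.002]

```text
clock: 11.4
position: [0.5793, 0.2253, 0.0679]
ee_rot: [3.116, 0.395, 0.001]
force: [-1.7, -3.2, 2.1]
width: 0.252
```

```bash
python3 rows.py 180 240 10 .068
```

```text
r 22.12805069464022 deg 179.5123986929991 z 0.06788076373685457 F [-1.7 -3.2  2.1] 0.2516280106402499
[[-1, -0.2, -2.5, -0.1, 0.0, -0.0, 0.0], [-1, -0.6, -4.8, -0.1, 0.0, -0.0, 0.0], [-1, -1.2, -7.0, -0.1, 0.0, -0.0, 0.0], [-1, -2.0, -9.1, -0.1, 0.0, -0.0, 0.0], [-1, -3.0, -11.2, -0.1, 0.0, -0.0, 0.0], [-1, -4.3, -13.1, -0.1, 0.0, -0.0, 0.0], [-1, -5.7, -14.9, -0.1, 0.0, -0.0, 0.0], [-1, -7.4, -16.6, -0.1, 0.0, -0.0, 0.0], [-1, -9.2, -18.0, -0.1, 0.0, -0.0, 0.0], [-1, -11.1, -19.3, -0.1, 0.0, -0.0, 0.0]]
```

Request:
play_rows:
  motion:
    - [-1, -0.2, -2.5, 0, 0, 0, 0]
    - [-1, -0.6, -4.8, 0, 0, 0, 0]
    - [-1, -1.2, -7, 0, 0, 0, 0]
    - [-1, -2, -9.1, 0, 0, 0, 0]
    - [-1, -3, -11.2, 0, 0, 0, 0]
    - [-1, -4.3, -13.1, 0, 0, 0, 0]
    - [-1, -5.7, -14.9, 0, 0, 0, 0]
    - [-1, -7.4, -16.6, 0, 0, 0, 0]
    - [-1, -9.2, -18, 0, 0, 0, 0]
    - [-1, -11.1, -19.3, 0, 0, 0, 0]

```text
clock: 12.4
position: [0.564, 0.2413, 0.0681]
ee_rot: [3.117, 0.395, 0.002]
force: [3.4, -3.3, 2.1]
width: 0.253
```

```bash
python3 rows.py 240 300 10 .068
```

```text
r 22.187298126465347 deg 239.51892095063425 z 0.0680533339656493 F [ 3.4 -3.3  2.1] 0.2534275036998529
[[-1, -2.3, -1.0, 0.0, 0.0, -0.001, -0.0], [-1, -4.5, -1.8, 0.0, 0.0, -0.001, -0.0], [-1, -6.7, -2.4, 0.0, 0.0, -0.001, -0.0], [-1, -8.9, -2.8, 0.0, 0.0, -0.001, -0.0], [-1, -11.2, -2.9, 0.0, 0.0, -0.001, -0.0], [-1, -13.5, -2.8, 0.0, 0.0, -0.001, -0.0], [-1, -15.8, -2.4, 0.0, 0.0, -0.001, -0.0], [-1, -18.0, -1.8, 0.0, 0.0, -0.001, -0.0], [-1, -20.2, -1.0, 0.0, 0.0, -0.001, -0.0], [-1, -22.3, 0.0, 0.0, 0.0, -0.001, -0.0]]
```

Request:
play_rows:
  motion:
    - [-1, -2.3, -1, 0, 0, -0.001, 0]
    - [-1, -4.5, -1.8, 0, 0, -0.001, 0]
    - [-1, -6.7, -2.4, 0, 0, -0.001, 0]
    - [-1, -8.9, -2.8, 0, 0, -0.001, 0]
    - [-1, -11.2, -2.9, 0, 0, -0.001, 0]
    - [-1, -13.5, -2.8, 0, 0, -0.001, 0]
    - [-1, -15.8, -2.4, 0, 0, -0.001, 0]
    - [-1, -18, -1.8, 0, 0, -0.001, 0]
    - [-1, -20.2, -1, 0, 0, -0.001, 0]
    - [-1, -22.3, 0, 0, 0, -0.001, 0]

```text
clock: 13.4
position: [0.5424, 0.2361, 0.0682]
ee_rot: [-3.116, -0.395, -0.001]
force: [4.6, 0.5, 2.0]
width: 0.254
```

```bash
python3 rows.py 300 363 10 .068
```

```text
r 22.250539062884894 deg 299.32928769916657 z 0.0681885187710541 F [4.6 0.5 2. ] 0.2537277014614632
[[-1, -2.1, 1.7, 0.2, -0.0, -0.001, 0.0], [-1, -4.0, 3.2, 0.2, -0.0, -0.001, 0.0], [-1, -5.7, 4.9, 0.2, -0.0, -0.001, 0.0], [-1, -7.2, 6.8, 0.2, -0.0, -0.001, 0.0], [-1, -8.5, 8.9, 0.2, -0.0, -0.001, 0.0], [-1, -9.5, 11.1, 0.2, -0.0, -0.001, 0.0], [-1, -10.3, 13.3, 0.2, -0.0, -0.001, 0.0], [-1, -10.8, 15.7, 0.2, -0.0, -0.001, 0.0], [-1, -11.1, 18.1, 0.2, -0.0, -0.001, 0.0], [-1, -11.1, 20.5, 0.2, -0.0, -0.001, 0.0]]
```

Request:
play_rows:
  motion:
    - [-1, -2.1, 1.7, 0.2, 0, -0.001, 0]
    - [-1, -4, 3.2, 0.2, 0, -0.001, 0]
    - [-1, -5.7, 4.9, 0.2, 0, -0.001, 0]
    - [-1, -7.2, 6.8, 0.2, 0, -0.001, 0]
    - [-1, -8.5, 8.9, 0.2, 0, -0.001, 0]
    - [-1, -9.5, 11.1, 0.2, 0, -0.001, 0]
    - [-1, -10.3, 13.3, 0.2, 0, -0.001, 0]
    - [-1, -10.8, 15.7, 0.2, 0, -0.001, 0]
    - [-1, -11.1, 18.1, 0.2, 0, -0.001, 0]
    - [-1, -11.1, 20.5, 0.2, 0, -0.001, 0]

```text
clock: 14.4
position: [0.5366, 0.2136, 0.068]
ee_rot: [-3.116, -0.395, 0.0]
force: [2.6, 4.0, 2.0]
width: 0.249
```

```bash
python3 rows.py 363 370 3 .068
```

```text
r 22.103232038815417 deg 2.5092832674208694 z 0.06799619626181437 F [2.6 4.  2. ] 0.24897374794173263
[[-1, 0.2, 1.1, -0.0, -0.001, 0.0, 0.0], [-1, 0.3, 2.0, -0.0, -0.001, 0.0, 0.0], [-1, 0.4, 2.9, -0.0, -0.001, 0.0, 0.0]]
```

Request:
play_rows:
  motion:
    - [-1, 0.2, 1.1, 0, 0, 0, 0]
    - [-1, 0.3, 2, 0, 0, 0, 0]
    - [-1, 0.3, 2, 0, 0, 0, 0]
    - [-1, 0.3, 2, 0, 0, 0, 0]

```text
clock: 14.8
position: [0.5373, 0.2115, 0.0679]
ee_rot: [-3.116, -0.395, 0.001]
force: [0.8, 2.7, 2.8]
width: 0.252
```

```bash
python3 - <<'E'
from h import *
q=shot('side');Z=cloud(q);Z0=cloud(dict(np.load('side.npz')))
m=(abs(Z[...,0]-.54)<.08)&(abs(Z[...,1]-.30)<.05)&(Z[...,2]>.015)&(Z[...,2]<.05)
print('sink',np.median(Z0[m][:,2])-np.median(Z[m][:,2]))
E
python3 rows.py 363 366 1 .155
```

```text
sink 0.0047241231877804685
r 22.155754052200926 deg 8.175119602583948 z 0.06791530651933736 F [1.4 2.6 3.1] 0.24960746067131975
[[-1, 0.0, -0.9, -87.1, -0.0, 0.0, 0.0]]
```

The lap is closed at 8° past the line, with the panel still sunk 4.7 mm. Lifting off.

Request:
play_rows:
  motion:
    - [-1, 0, 0, -5, 0, 0, 0]
    - [-1, 0, 0, -15, 0, 0, 0]
    - [-1, 0, 0, -40, 0, 0, 0]
    - [-1, 0, 0, -75, 0, 0, 0]
    - [-1, 0, 0, -110, 0, 0, 0]
    - [-1, 0, 0, -122, 0, 0, 0]
    - [-1, 0, 0, -122, 0, 0, 0]
    - [-1, 0, 0, -122, 0, 0, 0]

```text
clock: 15.65
position: [0.5365, 0.2106, 0.1888]
ee_rot: [3.116, 0.395, -0.004]
force: [0.2, -0.4, -1.1]
width: 0.258
```

Run:
```python
from h import *
q=shot('wrist');o=arm.observe();C=cloud(q);t=o['position'];print(t,o['width'])
u,v=np.meshgrid(np.arange(560),np.arange(420))
d=np.hypot(C[...,0]-t[0],C[...,1]-t[1])
m=(d<.036)&(C[...,2]<t[2]-.018)&(C[...,2]>t[2]-.034)&(v<270);P=C[m]
L=Ro.from_rotvec(o['ee_rot']).inv().apply(P-t)*1000
print('head depth',np.median(L[:,2]))
# plane tilt of head top rim
A=np.c_[L[:,:2],np.ones(len(L))];k=abs(L[:,2]-np.median(L[:,2]))<1.5;print('slope',np.linalg.lstsq(A[k],L[k,2],rcond=None)[0])
h=cv2.convexHull(L[:,:2].astype(np.float32))[:,0];e=h[h[:,1]<-3];A=np.c_[2*e,np.ones(len(e))];s=np.linalg.lstsq(A,(e**2).sum(1),rcond=None)[0];print('centre',s[:2],np.sqrt(s[2]+s[0]**2+s[1]**2))
g=np.load('grasp.npy');print(to([g[0],g[1],.19],.252,o),to([.5552,-.2838,.19],.252,o))
sd=shot('side');Z=cloud(sd);Z0=cloud(dict(np.load('side.npz')));m=(abs(Z0[...,0]-.54)<.05)&(abs(Z0[...,1]-.30)<.04)&(Z0[...,2]>.03);print('sink',np.median(Z0[m][:,2]-Z[m][:,2]))
```

```text
[0.53633903 0.2104808  0.18819835] 0.25254450195355477
head depth 20.987855846652884
slope [-1.80007982e-03 -8.10071137e-04  2.09367211e+01]
centre [ 0.65338071 -1.26684784] 24.74063955959527
[-1.05085e+02  4.83354e+02 -1.11200e+00  1.00000e-03  4.00000e-03
  0.00000e+00] [-1.05055e+02  4.83358e+02 -1.11200e+00  1.00000e-03  4.00000e-03
  0.00000e+00]
sink -5.546765409689125e-07
```

The tool hasn't slipped or tilted, and the panel has sprung back. Returning to the tray.

Request:
play_rows:
  motion:
    - [-1, -8, 35, -1, 0, 0.004, 0]
    - [-1, -18, 80, -1, 0, 0.004, 0]
    - [-1, -27, 125, -1, 0, 0.004, 0]
    - [-1, -37, 170, -1, 0, 0.004, 0]
    - [-1, -47, 215, -1, 0, 0.004, 0]
    - [-1, -57, 260, -1, 0, 0.004, 0]
    - [-1, -66, 305, -1, 0, 0.004, 0]
    - [-1, -76, 350, -1, 0, 0.004, 0]
    - [-1, -85, 393, -1, 0, 0.004, 0]
    - [-1, -93, 430, -1, 0, 0.004, 0]

```text
clock: 16.75
position: [0.5523, -0.2317, 0.1879]
ee_rot: [-3.117, -0.393, 0.004]
force: [0.7, 0.2, -1.9]
width: 0.257
```

Run:
```python
from h import *
o=arm.observe();print(o['position']);print(to([.5552,-.2838,.10],.252,o))
```

```text
[ 0.5523118  -0.23169719  0.18792229]
[-9.9180e+00  5.1236e+01  8.7919e+01 -1.0000e-03  2.0000e-03 -1.0000e-03]
```

Request:
play_rows:
  motion:
    - [-1, -6, 30, 10, 0, 0.002, 0]
    - [-1, -9.9, 51.2, 30, 0, 0.002, 0]
    - [-1, -9.9, 51.2, 60, 0, 0.002, 0]
    - [-1, -9.9, 51.2, 80, 0, 0.002, 0]
    - [-1, -9.9, 51.2, 88, 0, 0.002, 0]
    - [-1, -9.9, 51.2, 88, 0, 0.002, 0]
    - [-1, -9.9, 51.2, 88, 0, 0.002, 0]
    - [-1, -9.9, 51.2, 88, 0, 0.002, 0]

```text
clock: 17.55
position: [0.556, -0.2838, 0.1011]
ee_rot: [3.116, 0.393, 0.002]
force: [-0.2, 0.2, -0.8]
width: 0.255
```

Run:
```python
from h import *
o=arm.observe();print(o['position'],o['force']);print(to([.5552,-.2838,.042],.252,o))
```

```text
[ 0.55598945 -0.28379422  0.10105569] [-0.20463597  0.15010882 -0.80746826]
[-8.2000e-01 -2.2000e-01  5.9055e+01  0.0000e+00 -1.0000e-03 -1.0000e-03]
```

Request:
play_rows:
  motion:
    - [-1, -0.8, -0.2, 20, 0, 0, 0]
    - [-1, -0.8, -0.2, 38, 0, 0, 0]
    - [-1, -0.8, -0.2, 48, 0, 0, 0]
    - [-1, -0.8, -0.2, 54, 0, 0, 0]
    - [-1, -0.8, -0.2, 57, 0, 0, 0]
    - [-1, -0.8, -0.2, 59, 0, 0, 0]
    - [-1, -0.8, -0.2, 60, 0, 0, 0]
    - [-1, -0.8, -0.2, 60, 0, 0, 0]

```text
clock: 18.35
position: [0.5555, -0.2839, 0.0414]
ee_rot: [3.116, 0.393, 0.002]
force: [-0.8, 0.3, -2.1]
width: 0.252
```

Run:
```python
from h import *
o=arm.observe();print(o['position'],o['force'],o['width']);print(to([.5552,-.2838,.0407],.252,o))
```

```text
[ 0.55548643 -0.28392516  0.04139778] [-0.77659391  0.32505733 -2.06535252] 0.2522275986110845
[-0.247 -0.193  0.697  0.001 -0.001 -0.001]
```

Still about 0.7 mm off the floor, so I'll lower in small steps until it touches.

Request:
play_rows:
  motion:
    - [-1, -0.2, -0.2, 0.4, 0, 0, 0]
    - [-1, -0.2, -0.2, 0.7, 0, 0, 0]
    - [-1, -0.2, -0.2, 1, 0, 0, 0]
    - [-1, -0.2, -0.2, 1, 0, 0, 0]

```text
clock: 18.75
position: [0.5554, -0.2838, 0.0407]
ee_rot: [3.116, 0.393, 0.003]
force: [-0.3, 0.5, 1.2]
width: 0.252
```

The force rose from about −1.5 to +1.2 N, so the foot is on the floor. Opening.

Request:
play_rows:
  motion:
    - [0, 0, 0, 0, 0, 0, 0]
    - [0.5, 0, 0, 0, 0, 0, 0]
    - [1, 0, 0, 0, 0, 0, 0]
    - [1, 0, 0, 0, 0, 0, 0]
    - [1, 0, 0, 0, 0, 0, 0]
    - [1, 0, 0, 0, 0, 0, 0]
    - [1, 0, 0, 0, 0, 0, 0]
    - [1, 0, 0, 0, 0, 0, 0]

```text
clock: 19.55
position: [0.5553, -0.2838, 0.0407]
ee_rot: [3.116, 0.393, 0.003]
force: [0.0, -0.1, -0.6]
width: 0.897
```

Request:
play_rows:
  motion:
    - [1, 0, 0, -10, 0, 0, 0]
    - [1, 0, 0, -35, 0, 0, 0]
    - [1, 0, 0, -75, 0, 0, 0]
    - [1, 0, 0, -115, 0, 0, 0]
    - [1, 0, 0, -150, 0, 0, 0]
    - [1, 0, 0, -160, 0, 0, 0]
    - [1, 0, 0, -160, 0, 0, 0]

```text
clock: 20.25
position: [0.5561, -0.284, 0.2031]
ee_rot: [3.114, 0.393, 0.008]
force: [-0.4, 0.4, -0.6]
width: 0.998
```

Run:
```python
from h import *
p=shot('wrist','w4.png');C=cloud(p);Z=C[...,2];o=arm.observe();print(o['clock'],o['position'],o['width'])
near=np.hypot(C[...,0]-.554,C[...,1]+.283)<.034
for lo,hi in((.01,.023),(.08,.095)):
    P=C[near&(Z>lo)&(Z<hi)];(x,y),r=cv2.minEnclosingCircle(P[:,:2].astype(np.float32));print(len(P),np.round([x,y,r],4),np.median(P[:,2]))
```

```text
20.3 [ 0.55511173 -0.28375881  0.20116564] 0.999466692367345
910 [ 0.5557 -0.2826  0.0251] 0.019167172738682785
469 [ 0.5553 -0.2827  0.0121] 0.0875601600791406
```

View pics/w4.png

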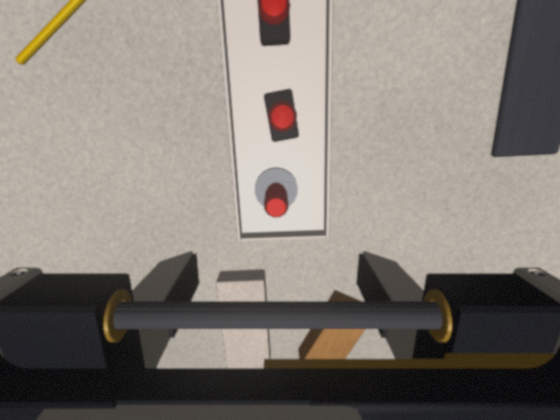

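The wrist view shows the tool upright in its place (disc at (276,188), cap at (276,207)), about 1.5 mm from where it was found. The stamps are undisturbed and the gripper is clear. Handing in.

```bash
python3 -c "
from h import *
print(arm.sign_off())"
```

```text
the job is handed in; nothing more can be done
None
```

The tool went all the way round the large hole and is standing in the tray again. I handed the job in at 20.3 s of the 62 s allowed; the system gives no verdict.

- **Run around the hole:** I set the tool on the edge at the line and took it anticlockwise, pressed, to about 8° past the line. Its axis stayed about 22 mm from the hole's centre at every reading.
- **Sink:** The panel sank about 4 mm at the start and 4.7 mm at the end by depth. Midway I only had force readings; the highest suggests about 6 mm, well short of the 14 mm stop. It sprang back fully after lift-off.
- **Return:** The tool stands upright about 1.5 mm from where it was found. The disc and cap axes agree within 0.5 mm, the stamps are undisturbed, and the gripper is open and clear.
- **Disagreement:** The top and wrist cameras put the hole's centre about 3 mm apart in x. I used the wrist camera's value, and the steady contact forces fitted it.

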